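Open the bench oiler

ROBOT

A 6-joint arm with a two-finger parallel gripper is mounted at the origin on the work surface. World frame = base frame: x ahead of the robot, y to its left, z up, the work surface at z = 0. Lengths are in m, angles in degrees, forces in N, time in s.
With the tool pointing down it reaches from about 0.35 to 0.975 m from the base axis. Payload 4.9 kg.
Tool frame: the origin (TCP) lies at the very end of the fingers, on their centre line; the grasp point (between the pads) lies 19 mm behind it (manip.tcp_to_grasp is the z of the grasp point in the tool frame, in m); z points along the fingers, y is the line along which they close (so a half turn about z gives the same grasp; the last joint's range is limited). The gripper opens to 85 mm and grips with 20 to 120 N. Pads are 22 mm wide; open, the fingers measure 114 mm over their backs; the gripper's body (76 mm by 85 mm) begins 54 mm behind the grasp point. The pads swing forward as they close: fully open they stand 13 mm farther back than shut.
Start: joints at [-78.954, 3.019, 92.412, -0, 84.569, -6.818], TCP at [0.192, -0.595, 0.231] pointing down, gripper open.
Joint ranges: [-172.51, 172.51], [-57.92, 126.97], [3.15, 148.05], [-58.71, 238.71], [5.1, 150.11], [-179.66, 179.66]. Speed limits (degrees/s): [147.25, 147.25, 180, 180, 180, 180].

INTERFACE

Orientations are given as [roll, pitch, yaw] about the fixed x, y, z axes, in that order (R = Rz(yaw) Ry(pitch) Rx(roll)).
In Python, from workcell import manip gives the robot as it stands. The module is installed in compiled form; this text tells all that it offers.
- The arm moves only by the tool play_rows, never from a script. Its argument "targets" is a list of rows, each a list of 7 numbers: the shift along the world's x, y, z in m, then the turn, a rotation vector about the world's x, y, z in rad, then the gripper command: -1 is shut, 1 is fully open, values between are in proportion. In form: [[tx, ty, tz, wx, wy, wz, jaw], ...]. A call has exactly 5 rows; each row is the pose to reach, as a shift and turn from the pose commanded when the call began; what a row does not reach only later rows make up. A row lasts 1/8 s, in which the tool goes at most 62.5 mm and 10.7 degrees, less where a joint would pass 70% of its speed; a pose out of reach is approached as far as the arm can. A call with a gripper value outside its range is refused whole. The fingers move at their own pace and stop on an object; "squeeze" is the grip in N (left out, the last holds). Time passes only in rows, so rows that repeat a pose let the fingers close, or fill a call up. It gives the time, the measured TCP pose, the force, the opening and the grip force at its end, in the units of the state.
- manip.get_obs(): the state, without advancing time (a new reading comes with each control period).
- manip.get_image(name): name is "scene" or "side" or "wrist"; returns a dict with "pixels" (420x560x3 uint8, blue, green, red), "range_z" (420x560 float32, m along the optical axis (not along the pixel's ray), 0 where there is no reading), "mtx" (3x3 intrinsics, pixels), "rvec" (rotation vector, rad) and "tvec" (3), from world to camera coordinates, as OpenCV has them. Camera axes: x right, y down, z forward; pixel columns grow to the right and rows downward; lengths in m; the calibration is good to about 2 mm. A picture is of the moment at which its call begins.
- manip.close_job(): hands the job in; it is judged then, once.
Trained networks look in the newest picture that a camera, given by its name, has taken for a name from the list of things; names that differ only in an ending like _2 or _b are one class to them, and where a whole thing is asked for, a point or a joint stands for the part that bears it (a point fixed in the world has none). Each returns a list of dicts, best first, with "confidence" (0 to 1); they miss things now and then, are a little off and sometimes report something else, mostly with a low value. They report only what shows in the picture. A call takes as long as a camera call. They do not tell look-alikes from the thing itself.
- manip.boxes_of(camera, thing): "pixel" ([column, row] in pixels, amid what is visible of it).
- manip.pinpoint(camera, thing): "pixel" ([column, row] in pixels: a listed point, or the origin of a listed thing).
The state is a dict: "t": time; "qpos": joint angles; "dq": joint speeds; "effort": joint torques, N m; "tcp_pos": TCP position; "tool_rot": TCP orientation; "contact_force": force on the tool from outside, world axes, zero at the start; "wrist_torque": the same for the moment, N m; "opening": finger opening in m; "gripper_force": force on a finger pad.
Only numpy, scipy, OpenCV 4.12 (cv2) and the standard library are available. Lean on these libraries where they do the work, as an engineer would, in place of code of your own. Each camera call takes 0.05 s, during which the arm holds its last target. There are 200 camera calls.

TASK

Open the bench oiler: flip its black flip-top by the red tongue right back, then unscrew the orange cap beneath it, anticlockwise, until you feel it come up firmly against its end stop. Do not force the cap once it is on its stop (wherever that is); let go, leaving it unscrewed, and leave the other things on the bench where they are.

Things in the scene. Friction and masses are not known exactly. Their poses are not given: they have to be found in the camera images.
- oiler: the oiler, bolted to the bench. Origin: centre of the underside of its yellow base plate (125 x 100 x 12 mm). z up; -x points to where the red tongue sticks out, +x to the hinge. White reservoir 68 mm across up to z = 88 mm, grey neck 48 mm across up to z = 98 mm, both on the origin's axis. Yellow hinge post 22 x 30 mm at x = 40 to 62 mm, 118 mm high, a 12 mm steel pin on it.
- tab_hinge (a point): middle of the flip-top's hinge, 55 mm in +x and 128 mm above the oiler's origin. Its frame turns with the flip-top; the hinge axis is its y, parallel to the oiler's y. The black plate is 56 mm wide (y), 5 mm thick, reaches from the hinge to 83 mm from it and covers the cap when shut.
- tab_tongue (a point): where to take the flip-top: on the mid-line of its red tongue, 106 mm from the hinge (at tab angle t it is 55 - 106 cos t mm in x and 128 + 106 sin t mm up from the oiler's origin). The tongue is a straight bar 10 mm wide along y and 8 mm thick, from 81 to 121 mm from the hinge, with free air beside it and 100 mm below. Frame as tab_hinge.
- tab (a joint): angle of the flip-top (rad): 0 = shut and level, starts at 0 to 0.15, grows as the tongue swings up and back over the hinge, stop at 2.3. The stiff hinge (0.2 N m, about 2 N at the tongue) holds it at any angle. Right back means more than 2.0.
- cap: the orange ribbed screw cap, round, 40 mm across and 23 mm high, upright on the neck; origin at the centre of its underside, 98 mm above the bench when tight. Its x axis points along the white line on its top. It needs about 0.1 N m to turn and rises 1.5 mm per rad as it unscrews.
- cap_top (a point): centre of the cap's top face, 121 mm above the bench when tight, on the axis of the oiler's origin. Frame as cap.
- cap_mark (a point): outer end of the white line on the cap's top, 18 mm from its axis.
- capturn (a joint): how far the cap is unscrewed (rad): 0 = tight, starts at 0 to 0.4, grows anticlockwise from above. A firm end stop stands at 1.5 to 2.6; where is not shown, only felt as a rise in torque (roughly 0.1 N m per 0.03 rad). Firmly on it: pushed 0.1 s with 0.1 N m or more above the running torque; over 0.4 N m above it breaks the stop: turn in small steps.
- housing_a: black plastic sleeve housing lying beside the oiler, 34 x 22 x 22 mm. Bystander; not to be moved.
- housing_b: another black sleeve housing lying beside the oiler, 34 x 22 x 22 mm. Bystander; not to be moved.
- housing_c: a third black sleeve housing, 34 x 22 x 22 mm. Bystander; not to be moved.
- spare_cap: plain blue plastic cap, 36 mm across, 20 mm high, not the one to unscrew. Bystander; not to be moved.
- grease_jar: small jar, 56 mm across, 60 mm high. Bystander; not to be moved.
- pin_cup: steel cup, 64 mm across, 45 mm high. Bystander; not to be moved.
- driver: yellow screwdriver, 170 mm long. Bystander; not to be moved.
Mind the look-alikes: they are no part of the job. There is more than one size of the oiler; the one meant has the size given above.

How it is judged (in metres and radians):
On the way, in this order (a step that is already met when the one before it is completed fails the run):
1. the flip-top is swung right back (more than 2.0 rad) (value of joint tab above 2 rad), for 0.2 s.
2. the cap is unscrewed until it bears on its end stop (6 N or more at the stop) (value of joint capturn above 1.4 rad and contact force between cap and oiler above 6 N), for 0.1 s.
At the end, for the whole second after the job is handed in: the flip-top rests swung back (more than 2.0 rad), the cap has been unscrewed onto its end stop and is left unscrewed (more than 1.4 rad), and both are still (value of joint tab above 2 rad and value of joint capturn above 1.4 rad and velocity of joint capturn between -0.05 and 0.05 rad/s and velocity of joint tab between -0.1 and 0.1 rad/s); the robot touches nothing.
It fails at once if the cap is forced against its end stop (more than 40 N at the stop, about 0.45 N m above the running torque) (contact force between cap and oiler above 40 N).
It fails at once if the cap is turned (by more than 6 mm at its rim) before the flip-top is swung back (value of joint tab below 1 rad and distance of cap_mark from where it was at the start of the episode above 0.006 m).
It fails at once if a bystander is moved by more than 20 mm (distance of any of housing_a, housing_b, housing_c, spare_cap, grease_jar, pin_cup, driver from where it was at the start of the episode above 0.02 m).
It also fails if it takes over 72 s, if anything falls off the work surface, if the arm or the gripper's body presses on something with over 40 N, if the wrist force passes 120 N, or if a joint passes its speed limit or range.

## Working session

There is one attempt and no reset: what is moved stays moved. The work goes in short steps, Python scripts to look and compute and a tool call to move; the robot and the scene stay as the last step left them, time stands still between calls to the robot, and variables do not carry over. Pictures are saved under pics/ and viewed, at most 10 in all, crops included, and the job is handed in when it is done.

Besides the shell and the picture viewer there is one more tool, called after "Call:" as name(argument=value, ...) on one line, values as JSON. play_rows: Moves the arm, as the interface text tells. Its arguments: {"type":"object","properties":{"targets":{"type":"array","items":{"type":"array","items":{"type":"number"}}},"squeeze":{"type":"number"}},"required":["targets"]}

```bash
mkdir -p pics
cat > h.py <<'E'
import numpy as np, cv2
from workcell import manip
def cam(n):
    d=manip.get_image(n); d['R']=cv2.Rodrigues(np.array(d['rvec'],float))[0]; d['t']=np.array(d['tvec'],float).ravel(); return d
def ray(d,px):
    v=d['R'].T@np.linalg.inv(d['mtx'])@np.array([px[0],px[1],1.]); return -d['R'].T@d['t'],v
def at_z(d,px,z):
    o,v=ray(d,px); return o+v*(z-o[2])/v[2]
def depth(d,px):
    c,r=int(round(px[0])),int(round(px[1])); w=d['range_z'][max(r-1,0):r+2,max(c-1,0):c+2]; w=w[w>0]
    if len(w)==0: return None
    o,v=ray(d,px); return o+v*np.median(w)
def proj(d,p): return cv2.projectPoints(np.array(p,float).reshape(-1,3),np.array(d['rvec'],float),d['t'],np.array(d['mtx'],float),None)[0].reshape(-1,2)
E
python3 - <<'E'
from h import *
np.set_printoptions(precision=3,suppress=True)
for c in ['scene','side']:
    d=cam(c); cv2.imwrite(f'pics/{c}0.png',d['pixels'])
    print(c,'cam at',-d['R'].T@d['t'])
    for t in ['oiler','tab_hinge','tab_tongue','cap_top']:
        for r in manip.pinpoint(c,t)[:4]: print(c,t,np.array(r['pixel']),round(r['confidence'],2),depth(d,r['pixel']))
    for t in ['oiler','tab','cap','housing_a','spare_cap','grease_jar','pin_cup','driver']:
        for r in manip.boxes_of(c,t)[:4]: print(c,'box',t,np.array(r['pixel']),round(r['confidence'],2),depth(d,r['pixel']))
E
```

```text
scene cam at [ 1.157 -0.324  1.031]
scene oiler [310.8 233.9] 0.91 [0.618 0.022 0.096]
scene oiler [269. 294.] 0.69 [ 0.708 -0.135  0.087]
scene oiler [256.4 186.6] 0.66 [ 0.42  -0.026  0.091]
scene tab_hinge [269.  290.8] 0.84 [ 0.702 -0.132  0.091]
scene tab_hinge [313.1 223.5] 0.81 [0.616 0.028 0.132]
scene tab_hinge [259. 166.] 0.73 [ 0.421 -0.014  0.164]
scene tab_tongue [310.6 185.2] 0.93 [ 0.416  0.141 -0.001]
scene tab_tongue [247.6 130. ] 0.76 [0.296 0.014 0.168]
scene tab_tongue [269.2 260.9] 0.71 [ 0.634 -0.097  0.091]
scene tab_tongue [135.6 302.5] 0.5 [ 0.548 -0.405  0.02 ]
scene box oiler [308.1 229.3] 0.96 [0.613 0.017 0.113]
scene box oiler [269.4 291.8] 0.94 [ 0.705 -0.133  0.092]
scene box oiler [250.8 178.7] 0.75 [ 0.398 -0.031  0.102]
scene box tab [253.8 149.8] 0.75 [ 0.368 -0.003  0.167]
scene box tab [266.8 280.9] 0.71 [ 0.677 -0.125  0.089]
scene box tab [308.5 209. ] 0.67 [0.573 0.04  0.13 ]
scene box housing_a [167.3 349. ] 0.73 [ 0.689 -0.377  0.02 ]
scene box housing_a [263.  233.4] 0.5 [ 0.513 -0.057  0.019]
scene box housing_a [352.3 227.1] 0.49 [0.607 0
[... 1177 characters left out ...]
0.91 [0.574 0.061 0.13 ]
side box tab [323.4 212.6] 0.66 [0.354 0.009 0.167]
side box tab [362.2 187.3] 0.4 [ 0.436 -0.327  0.029]
side box cap [248.8 210.6] 0.65 [0.55  0.066 0.11 ]
side box cap [323.2 228.8] 0.48 [0.339 0.028 0.137]
side box housing_a [212.2 248.3] 0.43 [0.597 0.165 0.018]
side box spare_cap [208.6 332.7] 0.77 [0.402 0.356 0.018]
side box spare_cap [363.5 187. ] 0.55 [ 0.432 -0.328  0.031]
side box grease_jar [363.2 186. ] 0.69 [ 0.434 -0.331  0.032]
side box grease_jar [213.4 250.1] 0.27 [0.595 0.164 0.011]
side box pin_cup [172.3 300.3] 0.6 [0.547 0.342 0.003]
side box driver [351.5 164.6] 0.65 [ 0.538 -0.424  0.027]
side box driver [242.4 198.3] 0.44 [0.581 0.057 0.131]
```

View pics/scene0.png

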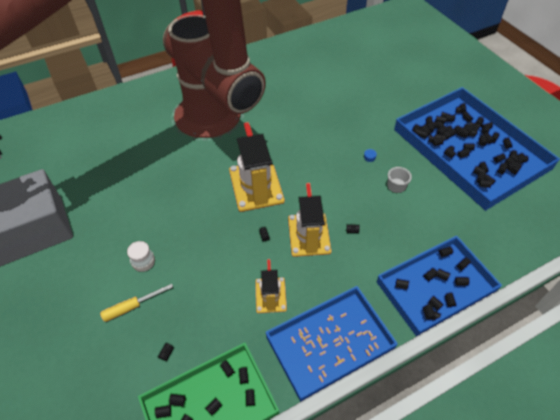

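View pics/side0.png

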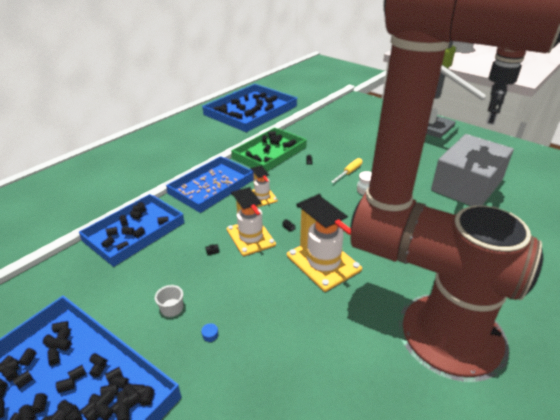

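The look-alikes are three oilers. In the scene view they sit at (256,187) with the top at 0.168 m, (311,234) at 0.131 m and (269,294) at 0.091 m. Only the middle one, (311,234) in scene and (248,237) in side, matches the 128 mm hinge height. I'll confirm it in a crop and fit its pose.

Run:
```python
from h import *
np.set_printoptions(precision=4,suppress=True)
for c,box in [('scene',(275,170,345,265)),('side',(215,175,290,260))]:
    d=cam(c); x0,y0,x1,y1=box
    cr=d['pixels'][y0:y1,x0:x1]
    if c=='scene': A=cv2.resize(cr,None,fx=5,fy=5,interpolation=cv2.INTER_CUBIC)
    else: B=cv2.resize(cr,None,fx=5,fy=5,interpolation=cv2.INTER_CUBIC)
    vv,uu=np.mgrid[y0:y1,x0:x1]; z=d['range_z'][y0:y1,x0:x1]
    P=np.linalg.inv(d['mtx'])@np.stack([uu.ravel(),vv.ravel(),np.ones(uu.size)])*z.ravel()
    W=(d['R'].T@(P-d['t'][:,None])).T
    hsv=cv2.cvtColor(cr,cv2.COLOR_BGR2HSV).reshape(-1,3).astype(int); H,S,V=hsv.T
    ok=(z.ravel()>0)
    blk=ok&(V<70)&(W[:,2]>.115)&(W[:,2]<.16)
    red=ok&((H<7)|(H>172))&(S>150)&(W[:,2]>.1)&(W[:,2]<.17)
    yel=ok&(H>15)&(H<32)&(S>120)&(W[:,2]>.005)&(W[:,2]<.02)
    for n,m in [('blk',blk),('red',red),('yel',yel)]:
        Q=W[m]
        if len(Q)<5: print(c,n,len(Q)); continue
        r=cv2.minAreaRect((Q[:,:2]*1000).astype(np.float32))
        print(c,n,len(Q),'mean',Q.mean(0),'rect',np.round(r[0],1),np.round(r[1],1),round(r[2],1),'z',np.percentile(Q[:,2],[5,50,95]))
    Q=W[blk]; A_=np.c_[Q[:,:2],np.ones(len(Q))]; print('plane',np.linalg.lstsq(A_,Q[:,2],rcond=None)[0])
h=min(A.shape[0],B.shape[0]); cv2.imwrite('pics/crop.png',np.hstack([A[:h],B[:h]]))
print(A.shape,B.shape)
```

```text
scene blk 629 mean [0.5797 0.043  0.1306] rect [579.5  43.4] [52.2 89.1] 66.1 z [0.1275 0.1306 0.1336]
scene red 42 mean [0.5242 0.0677 0.1337] rect [523.7  68.1] [ 7.4 37.6] 61.2 z [0.1316 0.1335 0.1361]
scene yel 721 mean [0.5473 0.0384 0.0111] rect [483.1  66.9] [115.7 304.4] 77.4 z [0.0069 0.0109 0.0155]
plane [-0.0116 -0.0011  0.1374]
side blk 322 mean [0.5781 0.0488 0.1308] rect [576.6  49.2] [51.  83.6] 67.3 z [0.1284 0.1306 0.1334]
side red 46 mean [0.5258 0.0704 0.132 ] rect [529.7  68.4] [17.2 57.6] 49.1 z [0.129  0.1332 0.1353]
side yel 623 mean [0.5571 0.0452 0.01  ] rect [598.9   0.8] [158.4 323.8] 48.5 z [0.0061 0.0102 0.0133]
plane [-0.0305  0.0159  0.1476]
(475, 350, 3) (425, 375, 3)
```

View pics/crop.png

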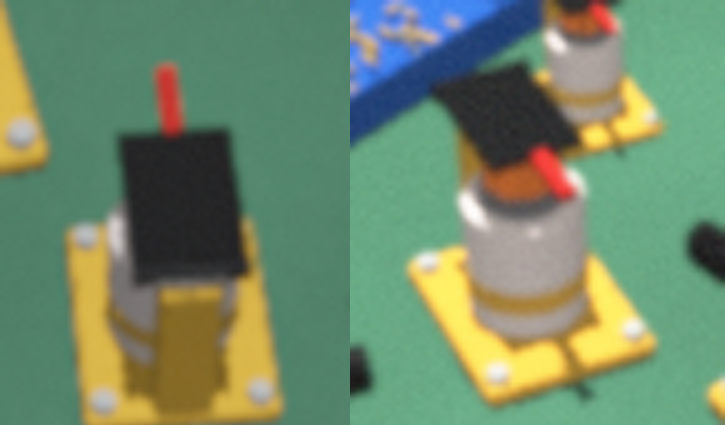

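The crop confirms the middle oiler: black plate, red tongue with its tip near scene pixel (308,185), and a free-standing post. The fit puts the hinge at about (0.617, 0.027) and the oiler yaw at about -23.8°. Next I work out the approach.

```bash
cat >> h.py <<'E'
from scipy.spatial.transform import Rotation as Ro
YAW=np.radians(-23.8); XP=np.array([np.cos(YAW),np.sin(YAW),0]); YP=np.array([-np.sin(YAW),np.cos(YAW),0])
def toolR(o): return Ro.from_euler('xyz',o['tool_rot'],degrees=True)
E
python3 - <<'E'
from h import *
np.set_printoptions(precision=4,suppress=True)
o=manip.get_obs(); R=toolR(o); print(o, manip.tcp_to_grasp); print(R.as_matrix())
for s in (1,-1):
    y=s*YP; z=np.array([0,0,-1.]); G=Ro.from_matrix(np.c_[np.cross(y,z),y,z])
    print(s,(G*R.inv()).as_rotvec())
E
```

```text
{'t': 1.4, 'qpos': array([-78.9531,   3.0203,  92.4121,  -0.0011,  84.5717,  -6.8184]), 'dq': array([-0.0676, -0.0173,  0.014 ,  0.0477,  0.0088,  0.109 ]), 'effort': array([  0.    , -39.3675, -37.0452,  -0.0001,   0.0004,   0.    ]), 'tcp_pos': array([ 0.1917, -0.5948,  0.2313]), 'tool_rot': array([-179.9958,    0.0006,   17.8654]), 'contact_force': array([ 0.3402,  0.9116, -0.0978]), 'wrist_torque': array([-0.0295,  0.021 , -0.0298]), 'gripper_force': 0.0, 'opening': 0.08540440746608274} -0.0187
[[ 0.9518  0.3068 -0.    ]
 [ 0.3068 -0.9518  0.0001]
 [-0.     -0.0001 -1.    ]]
1 [ 0.     -0.0001  2.4144]
-1 [-0.0001 -0.     -0.7272]
```

Call:
play_rows(targets=[[0.03, 0.06, 0.03, 0, 0, -0.15, 0.1], [0.055, 0.115, 0.04, 0, 0, -0.3, 0.1], [0.08, 0.165, 0.04, 0, 0, -0.45, 0.1], [0.105, 0.215, 0.04, 0, 0, -0.6, 0.1], [0.13, 0.265, 0.04, 0, 0, -0.727, 0.1]], squeeze=30)

```text
t: 2.02
tcp_pos: [0.3223, -0.3281, 0.2716]
tool_rot: [180.0, -0.1, -24.0]
contact_force: [0.5, -0.7, -0.0]
opening: 0.0471
gripper_force: 0.0
```

Call:
play_rows(targets=[[0.025, 0.05, 0, 0, 0, 0, 0.1], [0.05, 0.1, 0, 0, 0, 0, 0.1], [0.075, 0.15, 0, 0, 0, 0, 0.1], [0.1, 0.2, 0, 0, 0, 0, 0.1], [0.125, 0.25, 0, 0, 0, 0, 0.1]])

```text
t: 2.65
tcp_pos: [0.4473, -0.0781, 0.2717]
tool_rot: [-180.0, -0.1, -23.8]
contact_force: [-0.0, -0.2, 0.7]
opening: 0.047
gripper_force: 0.0
```

Call:
play_rows(targets=[[0.02, 0.04, 0, 0, 0, 0, 0.1], [0.04, 0.09, 0, 0, 0, 0, 0.1], [0.06, 0.13, 0, 0, 0, 0, 0.1], [0.071, 0.151, 0, 0, 0, 0, 0.1], [0.071, 0.151, 0, 0, 0, 0, 0.1]])

```text
t: 3.28
tcp_pos: [0.5179, 0.0723, 0.2712]
tool_rot: [180.0, 0.0, -23.6]
contact_force: [0.3, -0.7, -0.6]
opening: 0.0473
gripper_force: 0.0
```

Run:
```python
from h import *
np.set_printoptions(precision=4,suppress=True)
o=manip.get_obs(); print(o['tcp_pos'],o['tool_rot'],o['qpos'],o['opening'])
d=cam('wrist'); cv2.imwrite('pics/wrist1.png',d['pixels']); print('cam',-d['R'].T@d['t'])
for t in ['tab_tongue','tab_hinge']:
    for r in manip.pinpoint('wrist',t)[:3]: print(t,r['pixel'],r['confidence'],depth(d,r['pixel']),at_z(d,r['pixel'],.128))
px=d['pixels']; z=d['range_z']; vv,uu=np.mgrid[:420,:560]
P=np.linalg.inv(d['mtx'])@np.stack([uu.ravel(),vv.ravel(),np.ones(uu.size)])*z.ravel()
W=(d['R'].T@(P-d['t'][:,None])).T
H,S,V=cv2.cvtColor(px,cv2.COLOR_BGR2HSV).reshape(-1,3).astype(int).T
near=(z.ravel()>0)&(np.hypot(W[:,0]-.567,W[:,1]-.05)<.12)
for n,m in [('blk',near&(V<70)&(W[:,2]>.12)&(W[:,2]<.16)),('red',near&((H<7)|(H>172))&(S>150)&(W[:,2]>.12)&(W[:,2]<.16))]:
    Q=W[m]
    if len(Q)>10: print(n,len(Q),Q.mean(0),cv2.minAreaRect((Q[:,:2]*1000).astype(np.float32)),np.percentile(Q[:,2],[5,50,95]))
```

```text
[0.5179 0.0723 0.2712] [179.984    0.0261 -23.6395] [ -0.2032 -12.2859 103.0647  -0.0043  89.2515 113.4364] 0.04730405697907489
cam [0.585  0.0427 0.4147]
tab_tongue [411.5, 383.6] 0.79 [0.2905 0.0204 0.1696] [0.2405 0.0166 0.128 ]
tab_tongue [275.4, 202.0] 0.68 [0.5174 0.0751 0.1365] [0.5153 0.0761 0.128 ]
tab_tongue [363.4, 144.4] 0.57 [ 0.5145 -0.0463  0.0223] [ 0.5335 -0.0223  0.128 ]
tab_hinge [271.5, 84.8] 0.6 [0.615  0.036  0.1342] [0.6156 0.0358 0.128 ]
blk 479 [0.6124 0.032  0.1336] ((578.2181396484375, 47.220619201660156), (53.833778381347656, 86.58750915527344), 66.38819122314453) [0.1319 0.1336 0.1351]
red 341 [0.5229 0.0713 0.136 ] ((521.9508666992188, 71.93061828613281), (8.62168025970459, 37.33256530761719), 66.56510162353516) [0.1345 0.1361 0.1374]
```

View pics/wrist1.png

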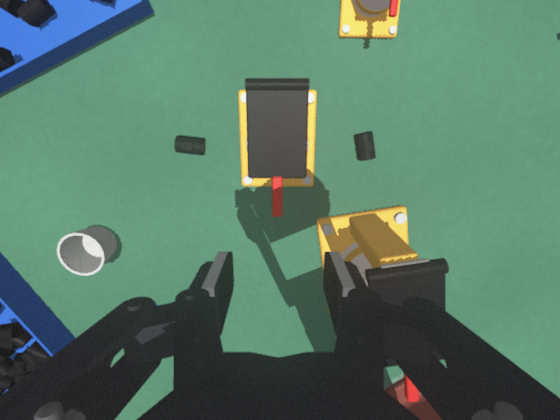

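The wrist view shows the tongue at (277,197) centred between the fingers, with the plate at (277,130). The refined hinge is at about (0.616, 0.030). Descending and gripping now.

Call:
play_rows(targets=[[-0.001, 0.0015, -0.05, 0, 0, 0, 0.1], [-0.001, 0.0015, -0.1, 0, 0, 0, 0.1], [-0.001, 0.0015, -0.14, 0, 0, 0, 0.1], [-0.001, 0.0015, -0.16, 0, 0, 0, 0.1], [-0.001, 0.0015, -0.16, 0, 0, 0, 0.1]])

```text
t: 4.05
tcp_pos: [0.515, 0.0716, 0.1094]
tool_rot: [179.9, 0.2, -23.9]
contact_force: [0.1, 0.1, -0.0]
opening: 0.0469
gripper_force: 0.0
```

Call:
play_rows(targets=[[0, 0, 0, 0, 0, 0, -0.4], [0, 0, 0, 0, 0, 0, -0.8], [0, 0, 0, 0, 0, 0, -1], [0, 0, 0, 0, 0, 0, -1], [0, 0, 0, 0, 0, 0, -1]], squeeze=25)

```text
t: 4.68
tcp_pos: [0.5184, 0.0736, 0.1133]
tool_rot: [-179.8, -0.2, -23.8]
contact_force: [2.8, 4.1, 2.0]
opening: 0.0092
gripper_force: 29.0
```

Run:
```python
from h import *
np.set_printoptions(precision=4,suppress=True)
o=manip.get_obs(); print(o['tcp_pos'],o['opening'],o['gripper_force'],o['contact_force'],o['qpos'])
# arc waypoints: grasp offset 0.019; tool tilt = t/3
XP=np.array([np.cos(np.radians(-23.6)),np.sin(np.radians(-23.6)),0]);YP=np.array([-XP[1],XP[0],0])
g=0.0187; t0=.02; r=.108
def tcp(t,k):
    a=(t-t0)*k; G=-r*np.cos(t)*XP+np.array([0,0,r*np.sin(t)])
    zt=-np.sin(a)*XP+np.array([0,0,-np.cos(a)]); return G+g*zt,a
p0,_=tcp(t0,0)
pr=None
for i in range(0,21):
    t=t0+2.2*i/20; p,a=tcp(t,.35)
    if i%5==0: b,ab=p,a; print('--')
    print(i,round(t,3),'from0',p-p0,a*YP)
```

```text
[0.5184 0.0736 0.1133] 0.009190387861935876 28.978329598903656 [2.8175 4.0882 1.9941] [ -0.1298  -5.1489 112.1587   0.1161  72.7256 113.6133]
--
0 0.02 from0 [0. 0. 0.] [0. 0. 0.]
1 0.13 from0 [ 0.0002 -0.0001  0.0119] [0.0154 0.0353 0.    ]
2 0.24 from0 [ 0.0015 -0.0007  0.0236] [0.0308 0.0706 0.    ]
3 0.35 from0 [ 0.004  -0.0017  0.035 ] [0.0462 0.1058 0.    ]
4 0.46 from0 [ 0.0076 -0.0033  0.046 ] [0.0617 0.1411 0.    ]
--
5 0.57 from0 [ 0.0123 -0.0054  0.0565] [0.0771 0.1764 0.    ]
6 0.68 from0 [ 0.0181 -0.0079  0.0662] [0.0925 0.2117 0.    ]
7 0.79 from0 [ 0.0247 -0.0108  0.0752] [0.1079 0.247  0.    ]
8 0.9 from0 [ 0.0322 -0.0141  0.0833] [0.1233 0.2822 0.    ]
9 1.01 from0 [ 0.0405 -0.0177  0.0904] [0.1387 0.3175 0.    ]
--
10 1.12 from0 [ 0.0494 -0.0216  0.0964] [0.1541 0.3528 0.    ]
11 1.23 from0 [ 0.0588 -0.0257  0.1013] [0.1695 0.3881 0.    ]
12 1.34 from0 [ 0.0687 -0.03    0.1049] [0.185  0.4234 0.    ]
13 1.45 from0 [ 0.0788 -0.0344  0.1073] [0.2004 0.4586 0.    ]
14 1.56 from0 [ 0.0891 -0.0389  0.1085] [0.2158 0.4939 0.    ]
--
15 1.67 from0 [ 0.0994 -0.0434  0.1083] [0.2312 0.5292 0.    ]
16 1.78 from0 [ 0.1096 -0.0479  0.1069] [0.2466 0.5645 0.    ]
17 1.89 from0 [ 0.1196 -0.0522  0.1042] [0.262  0.5998 0.    ]
18 2.0 from0 [ 0.1292 -0.0564  0.1004] [0.2774 0.635  0.    ]
19 2.11 from0 [ 0.1383 -0.0604  0.0953] [0.2929 0.6703 0.    ]
--
20 2.22 from0 [ 0.1468 -0.0642  0.0891] [0.3083 0.7056 0.    ]
```

Call:
play_rows(targets=[[0.0002, -0.0001, 0.012, 0.015, 0.035, 0, -1], [0.0015, -0.0007, 0.0236, 0.031, 0.071, 0, -1], [0.004, -0.0017, 0.035, 0.046, 0.106, 0, -1], [0.0076, -0.0033, 0.046, 0.062, 0.141, 0, -1], [0.0123, -0.0054, 0.0565, 0.077, 0.176, 0, -1]])

```text
t: 5.3
tcp_pos: [0.5294, 0.0686, 0.1676]
tool_rot: [-179.8, 11.1, -23.7]
contact_force: [5.0, 5.8, -7.2]
opening: 0.0099
gripper_force: 27.7
```

Call:
play_rows(targets=[[0.0058, -0.0025, 0.0097, 0.015, 0.035, 0, -1], [0.0124, -0.0054, 0.0187, 0.031, 0.071, 0, -1], [0.0199, -0.0087, 0.0268, 0.046, 0.106, 0, -1], [0.0282, -0.0123, 0.0339, 0.062, 0.141, 0, -1], [0.0371, -0.0162, 0.0399, 0.077, 0.176, 0, -1]])

```text
t: 5.92
tcp_pos: [0.5657, 0.0528, 0.2069]
tool_rot: [-179.9, 22.3, -23.7]
contact_force: [0.1, 6.6, -6.4]
opening: 0.0091
gripper_force: 28.0
```

Run:
```python
from h import *
np.set_printoptions(precision=4,suppress=True)
o=manip.get_obs(); print(o)
d=cam('side'); cv2.imwrite('pics/side2.png',d['pixels'][100:310,150:430].repeat(2,0).repeat(2,1))
```

```text
{'t': 5.925, 'qpos': array([ -5.5864,   9.7034,  89.574 ,   7.0074, 101.8726, 108.2834]), 'dq': array([ -4.2176,  18.1067, -21.5035,   4.0048,  20.3774,  -2.7496]), 'effort': array([ -3.5595, -47.5469, -37.2356,  -1.3431,   1.1493,   0.06  ]), 'tcp_pos': array([0.5657, 0.0528, 0.2069]), 'tool_rot': array([-179.9005,   22.2673,  -23.6886]), 'contact_force': array([ 0.1353,  6.6386, -6.4455]), 'wrist_torque': array([ 0.924 , -0.3332, -0.3874]), 'gripper_force': 28.019052743911743, 'opening': 0.009133596449811513}
```

View pics/side2.png

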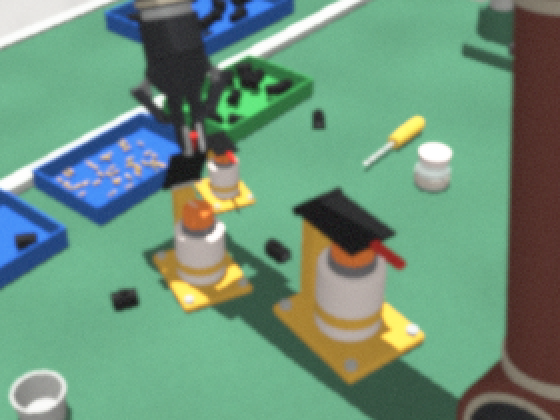

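The side view shows the plate raised at (182,170) in the crop, the tongue held at (193,140), and the orange cap uncovered at (200,212). Continuing the swing.

Call:
play_rows(targets=[[0.0094, -0.0041, 0.0049, 0.015, 0.035, 0, -1], [0.0193, -0.0084, 0.0085, 0.031, 0.071, 0, -1], [0.0294, -0.0128, 0.0109, 0.046, 0.106, 0, -1], [0.0397, -0.0173, 0.0121, 0.062, 0.141, 0, -1], [0.05, -0.0218, 0.0119, 0.077, 0.176, 0, -1]])

```text
t: 6.6
tcp_pos: [0.6155, 0.0309, 0.2188]
tool_rot: [-180.0, 33.3, -23.7]
contact_force: [-2.5, 7.0, -4.1]
opening: 0.0094
gripper_force: 28.1
```

Call:
play_rows(targets=[[0.0102, -0.0045, -0.0014, 0.015, 0.035, 0, -1], [0.0202, -0.0088, -0.0041, 0.031, 0.071, 0, -1], [0.0298, -0.013, -0.0079, 0.046, 0.106, 0, -1], [0.0389, -0.017, -0.013, 0.062, 0.141, 0, -1], [0.0474, -0.0208, -0.0192, 0.077, 0.176, 0, -1]])

```text
t: 7.22
tcp_pos: [0.663, 0.0101, 0.2001]
tool_rot: [180.0, 44.3, -23.7]
contact_force: [-3.8, 7.1, -0.7]
opening: 0.0092
gripper_force: 27.9
```

Call:
play_rows(targets=[[0, 0, 0, 0, 0, 0, -1], [0, 0, 0, 0, 0, 0, -1], [0, 0, 0, 0, 0, 0, -0.8], [0, 0, 0, 0, 0, 0, -0.4], [0, 0, 0, 0, 0, 0, 0]])

```text
t: 7.85
tcp_pos: [0.6637, 0.0081, 0.2009]
tool_rot: [179.8, 44.0, -23.9]
contact_force: [-0.1, -0.5, 0.8]
opening: 0.0418
gripper_force: 0.0
```

Run:
```python
from h import *
np.set_printoptions(precision=4,suppress=True)
o=manip.get_obs(); print(o['qpos'],o['tcp_pos'],o['tool_rot'],o['opening'],o['contact_force'])
d=cam('side'); cv2.imwrite('pics/side3.png',d['pixels'][100:310,150:430].repeat(2,0).repeat(2,1))
for t in ['tab_tongue','tab_hinge','cap_top']:
    for r in manip.pinpoint('side',t)[:4]: print(t,r['pixel'],r['confidence'],depth(d,r['pixel']))
```

```text
[ -9.7721  36.0331  62.0763  11.6162 124.4749 106.8865] [0.6637 0.0081 0.2009] [179.8027  43.9809 -23.8859] 0.04175248067482403 [-0.1453 -0.4871  0.8415]
tab_tongue [232.5, 153.4] 0.88 [0.6645 0.0036 0.2129]
tab_tongue [344.4, 231.5] 0.85 [ 0.3741 -0.1374  0.0025]
tab_tongue [265.2, 178.8] 0.67 [ 0.6405 -0.0988  0.089 ]
tab_hinge [239.7, 192.4] 0.84 [0.6109 0.0373 0.1257]
tab_hinge [255.9, 166.4] 0.75 [ 0.7918 -0.2174  0.0165]
tab_hinge [314.6, 200.3] 0.62 [ 0.4021 -0.0203  0.1651]
cap_top [248.6, 203.0] 0.69 [0.5647 0.0512 0.1197]
cap_top [327.3, 216.7] 0.57 [0.3388 0.0145 0.166 ]
cap_top [263.3, 172.3] 0.48 [ 0.6688 -0.1217  0.0894]
```

View pics/side3.png

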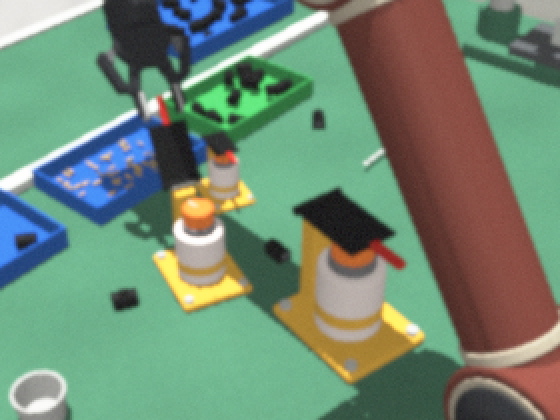

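The plate now leans back at crop (172,150), past the hinge post. From the hand kinematics t ≈ 2.2 rad, so it is right back. I retreat along the tool axis, straighten up, and go above the cap.

Call:
play_rows(targets=[[0.013, -0.0055, 0.0145, 0, 0, 0, 0.1], [0.026, -0.011, 0.029, 0, 0, 0, 0.3], [0.039, -0.0165, 0.0435, 0, 0, 0, 0.3], [0.051, -0.022, 0.058, 0, 0, 0, 0.3], [0.051, -0.022, 0.1, 0, 0, 0, 0.3]])

```text
t: 8.68
tcp_pos: [0.7143, -0.0141, 0.2974]
tool_rot: [179.7, 44.4, -24.0]
contact_force: [-0.8, 0.1, -0.1]
opening: 0.0554
gripper_force: 0.0
```

Call:
play_rows(targets=[[-0.01, 0.0, 0.03, -0.062, -0.141, 0, 0.3], [-0.04, 0.015, 0.035, -0.123, -0.282, 0, 0.3], [-0.08, 0.032, 0.03, -0.185, -0.424, 0, 0.3], [-0.12, 0.05, 0.015, -0.247, -0.565, 0, 0.3], [-0.15, 0.065, 0, -0.308, -0.706, 0, 0.3]])

```text
t: 9.3
tcp_pos: [0.5634, 0.0518, 0.3015]
tool_rot: [-179.9, -0.5, -23.8]
contact_force: [-0.1, 1.1, 0.3]
opening: 0.0554
gripper_force: 0.0
```

Run:
```python
from h import *
np.set_printoptions(precision=4,suppress=True)
o=manip.get_obs(); print(o['qpos'],o['tcp_pos'],o['tool_rot'],o['opening'])
d=cam('wrist'); cv2.imwrite('pics/wrist2.png',d['pixels'])
for cn in ['wrist','scene']:
    d=cam(cn)
    for t in ['cap_top','cap_mark','tab_tongue','tab_hinge']:
        for r in manip.pinpoint(cn,t)[:3]: print(cn,t,r['pixel'],r['confidence'],depth(d,r['pixel']))
    px=d['pixels']; z=d['range_z']; vv,uu=np.mgrid[:420,:560]
    P=np.linalg.inv(d['mtx'])@np.stack([uu.ravel(),vv.ravel(),np.ones(uu.size)])*z.ravel()
    W=(d['R'].T@(P-d['t'][:,None])).T
    H,S,V=cv2.cvtColor(px,cv2.COLOR_BGR2HSV).reshape(-1,3).astype(int).T
    m=(z.ravel()>0)&(np.hypot(W[:,0]-.567,W[:,1]-.05)<.035)&(W[:,2]>.113)&(W[:,2]<.13)&(H>4)&(H<22)&(S>120)
    Q=W[m]
    if len(Q)>10: print(cn,len(Q),Q.mean(0),cv2.minEnclosingCircle((Q[:,:2]*1000).astype(np.float32)),cv2.minAreaRect((Q[:,:2]*1000).astype(np.float32)))
```

```text
[ -2.2447  -7.2529  95.7786  -0.0821  90.9432 111.5305] [0.5634 0.0518 0.3015] [-179.8814   -0.5241  -23.7774] 0.055363341085860086
wrist cap_top [273.3, 184.2] 0.8 [0.5632 0.0559 0.1229]
wrist cap_mark [267.8, 164.1] 0.85 [0.5831 0.0541 0.1049]
wrist tab_tongue [395.5, 391.7] 0.81 [0.2939 0.0205 0.1697]
wrist tab_tongue [269.4, 39.0] 0.7 [0.6693 0.0103 0.2231]
wrist tab_tongue [379.8, 55.2] 0.63 [ 0.6386 -0.0981  0.0937]
wrist tab_hinge [273.0, 129.9] 0.78 [0.6151 0.0331 0.1351]
wrist tab_hinge [389.5, 289.6] 0.73 [ 0.4215 -0.0138  0.1657]
wrist 1023 [0.5638 0.0531 0.1222] ((563.5025024414062, 53.39762878417969), 20.8726863861084) ((564.0039672851562, 53.58224105834961), (39.57688903808594, 40.848915100097656), 22.52779197692871)
scene cap_top [135.8, 303.5] 0.67 [ 0.5492 -0.4054  0.0183]
scene cap_top [308.8, 214.8] 0.34 [0.5765 0.0396 0.1122]
scene cap_mark [314.2, 213.9] 0.54 [0.5813 0.0518 0.1137]
scene tab_tongue [246.5, 126.0] 0.8 [0.279  0.0184 0.1665]
scene tab_tongue [320.3, 224.4] 0.56 [0.662  0.0165 0.1933]
scene tab_tongue [268.1, 262.0] 0.56 [ 0.6357 -0.1008  0.0906]
scene tab_hinge [269.4, 293.9] 0.85 [ 0.7077 -0.1341  0.0872]
scene tab_hinge [260.4, 165.6] 0.83 [ 0.422  -0.0112  0.1649]
scene tab_hinge [310.2, 223.5] 0.68 [ 0.6502 -0.0019  0.1944]
scene 168 [0.5647 0.0498 0.1198] ((563.0953369140625, 49.84859848022461), 21.522619247436523) ((564.8836669921875, 49.96619415283203), (37.80298614501953, 37.30039596557617), 4.800922393798828)
```

View pics/wrist2.png

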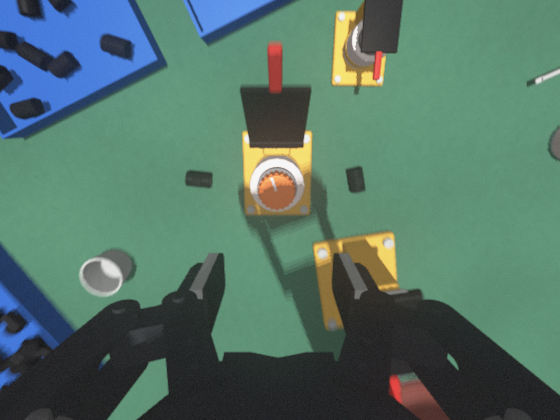

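The wrist view shows the cap uncovered at (277,190), with its white line at about 0.3 rad from the oiler's +x. The flip-top stays back at (276,70). I now descend on the cap.

Call:
play_rows(targets=[[0, 0.0005, -0.05, 0, 0, 0, 0.3], [0, 0.0005, -0.1, 0, 0, 0, 0.3], [0, 0.0005, -0.14, 0, 0, 0, 0.3], [0, 0.0005, -0.165, 0, 0, 0, 0.3], [0, 0.0005, -0.18, 0, 0, 0, 0.3]])

```text
t: 10.48
tcp_pos: [0.5644, 0.0517, 0.1187]
tool_rot: [180.0, 0.0, -23.8]
contact_force: [0.7, -0.2, -0.4]
opening: 0.0554
gripper_force: 0.0
```

Call:
play_rows(targets=[[0, 0, -0.01, 0, 0, 0, 0.3], [0, 0, -0.02, 0, 0, 0, 0.3], [0, 0, -0.021, 0, 0, 0, 0.3], [0, 0, -0.021, 0, 0, 0, 0.3], [0, 0, -0.021, 0, 0, 0, 0.3]], squeeze=25)

```text
t: 11.1
tcp_pos: [0.565, 0.052, 0.1002]
tool_rot: [-179.9, -0.2, -23.8]
contact_force: [0.4, -0.2, -0.5]
opening: 0.0556
gripper_force: 0.0
```

Call:
play_rows(targets=[[0, 0, 0, 0, 0, 0, 0.1], [0, 0, 0, 0, 0, 0, -0.1], [0, 0, 0, 0, 0, 0, -0.3], [0, 0, 0, 0, 0, 0, -0.4], [0, 0, 0, 0, 0, 0, -0.4]])

```text
t: 11.72
tcp_pos: [0.5653, 0.0531, 0.1003]
tool_rot: [-179.8, -0.2, -23.8]
contact_force: [0.8, 4.7, 2.0]
opening: 0.0387
gripper_force: 25.1
```

Run:
```python
from h import *
np.set_printoptions(precision=4,suppress=True)
print(manip.get_obs())
```

```text
{'t': 11.725, 'qpos': array([ -2.2098,   1.8486, 106.6592,   0.1401,  71.2618, 111.5091]), 'dq': array([-0.0647, -0.0994,  0.0169, -0.0354, -0.0119,  0.048 ]), 'effort': array([ -2.7981, -33.9761, -32.2516,  -1.2697,   0.1824,  -0.0072]), 'tcp_pos': array([0.5653, 0.0531, 0.1003]), 'tool_rot': array([-179.792 ,   -0.1656,  -23.7639]), 'contact_force': array([0.815 , 4.7364, 1.9902]), 'wrist_torque': array([ 0.7437, -0.1361,  0.0221]), 'gripper_force': 25.06066918373108, 'opening': 0.038689390267794166}
```

Call:
play_rows(targets=[[0.0003, 0.001, 0.0, 0, 0, 0.04, -0.4], [0.0003, 0.001, 0.0001, 0, 0, 0.09, -0.4], [0.0003, 0.001, 0.0002, 0, 0, 0.14, -0.4], [0.0003, 0.001, 0.0003, 0, 0, 0.19, -0.4], [0.0003, 0.001, 0.0004, 0, 0, 0.24, -0.4]])

```text
t: 12.35
tcp_pos: [0.5655, 0.0537, 0.1007]
tool_rot: [-179.9, -0.2, -9.9]
contact_force: [0.5, 3.1, 2.9]
opening: 0.0393
gripper_force: 25.1
```

```bash
cat > s.py <<'E'
from h import *
np.set_printoptions(precision=3,suppress=True)
o=manip.get_obs(); print(o['t'],o['tcp_pos'],o['tool_rot'],'F',o['contact_force'],'M',o['wrist_torque'],'e6',o['effort'][5],'q6',o['qpos'][5],o['opening'],o['gripper_force'])
E
python3 s.py
```

```text
12.35 [0.566 0.054 0.101] [-179.851   -0.193   -9.942] F [0.511 3.1   2.936] M [ 0.669 -0.125 -0.112] e6 0.22807246539741755 q6 97.7587537080846 0.03928924892495829 25.052711069583893
```

Call:
play_rows(targets=[[0, 0.001, 0.0001, 0, 0, 0.08, -0.4], [0, 0.001, 0.0002, 0, 0, 0.16, -0.4], [0, 0.001, 0.0003, 0, 0, 0.24, -0.4], [0, 0.001, 0.0004, 0, 0, 0.31, -0.4], [0, 0.001, 0.0005, 0, 0, 0.38, -0.4]])

```text
t: 12.98
tcp_pos: [0.5655, 0.0546, 0.1012]
tool_rot: [-179.9, -0.2, 11.9]
contact_force: [1.0, 4.7, 2.7]
opening: 0.0391
gripper_force: 25.1
```

Call:
play_rows(targets=[[0, 0, 0.0001, 0, 0, 0.08, -0.4], [0, 0, 0.0002, 0, 0, 0.16, -0.4], [0, 0, 0.0003, 0, 0, 0.24, -0.4], [0, 0, 0.0004, 0, 0, 0.31, -0.4], [0, 0, 0.0005, 0, 0, 0.36, -0.4]])

```text
t: 13.6
tcp_pos: [0.5652, 0.0554, 0.1017]
tool_rot: [-179.8, -0.2, 32.5]
contact_force: [-1.0, 6.5, 3.7]
opening: 0.039
gripper_force: 25.2
```

```bash
python3 s.py
python3 - <<'E'
from h import *
d=cam('wrist'); cv2.imwrite('pics/wrist3.png',d['pixels'])
E
```

```text
13.6 [0.565 0.055 0.102] [-179.841   -0.243   32.466] F [-1.006  6.474  3.686] M [ 1.059  0.135 -0.106] e6 0.19285212736576796 q6 55.402597848860445 0.03897317078440009 25.152537524700165
```

View pics/wrist3.png

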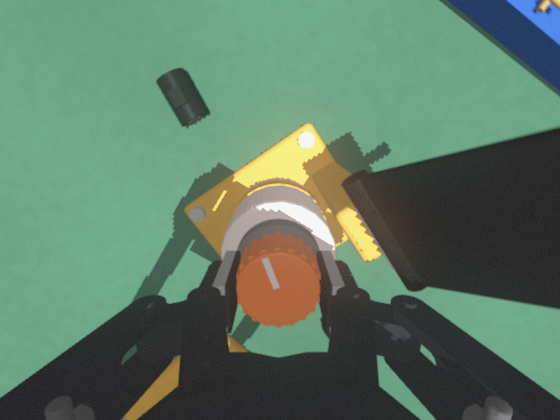

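The picture shows the cap gripped at (278,280), and the white line has kept its place between the fingers, so there has been no slip. The running torque is about 0.11 N m. From here I turn in small steps.

Call:
play_rows(targets=[[0, 0.0015, 0.0, 0, 0, 0.02, -0.4], [0, 0.0015, 0.0001, 0, 0, 0.04, -0.4], [0, 0.0015, 0.0001, 0, 0, 0.06, -0.4], [0, 0.0015, 0.0001, 0, 0, 0.08, -0.4], [0, 0.0015, 0.0001, 0, 0, 0.1, -0.4]])

```text
t: 14.28
tcp_pos: [0.5651, 0.0557, 0.1017]
tool_rot: [-179.9, -0.1, 38.2]
contact_force: [-2.0, 2.9, 5.8]
opening: 0.0388
gripper_force: 25.4
```

```bash
python3 s.py
```

```text
14.275 [0.565 0.056 0.102] [-179.942   -0.146   38.158] F [-2.021  2.872  5.773] M [ 0.491  0.411 -0.092] e6 0.02990594250150025 q6 49.846812239258135 0.03883939724345538 25.375772416591644
```

Call:
play_rows(targets=[[-0.0003, 0.0005, 0.0001, 0, 0, 0.016, -0.4], [-0.0003, 0.0005, 0.0002, 0, 0, 0.032, -0.4], [-0.0003, 0.0005, 0.0003, 0, 0, 0.048, -0.4], [-0.0003, 0.0005, 0.0003, 0, 0, 0.064, -0.4], [-0.0003, 0.0005, 0.0003, 0, 0, 0.08, -0.4]])

```text
t: 14.9
tcp_pos: [0.5649, 0.0559, 0.1019]
tool_rot: [-180.0, -0.1, 42.7]
contact_force: [-0.7, 1.3, 5.7]
opening: 0.0394
gripper_force: 25.3
```

```bash
python3 s.py
```

```text
14.9 [0.565 0.056 0.102] [-179.988   -0.141   42.734] F [-0.674  1.268  5.696] M [ 0.288  0.178 -0.095] e6 0.00880527135450393 q6 45.31369021546974 0.03941887124250233 25.33398449420929
```

Call:
play_rows(targets=[[0, 0, 0.0001, 0, 0, 0.016, -0.4], [0, 0, 0.0002, 0, 0, 0.032, -0.4], [0, 0, 0.0003, 0, 0, 0.048, -0.4], [0, 0, 0.0003, 0, 0, 0.064, -0.4], [0, 0, 0.0003, 0, 0, 0.08, -0.4]])

```text
t: 15.52
tcp_pos: [0.5649, 0.056, 0.102]
tool_rot: [-180.0, -0.1, 47.3]
contact_force: [-2.8, 2.6, 5.7]
opening: 0.0387
gripper_force: 25.4
```

```bash
python3 s.py
```

```text
15.525 [0.565 0.056 0.102] [-179.982   -0.145   47.308] F [-2.8    2.613  5.688] M [ 0.33   0.163 -0.23 ] e6 -0.10888791410252452 q6 40.73974173014593 0.038729693005949556 25.359819531440735
```

Torque is up to 0.23 N m. I hold and add a small step to check.

Call:
play_rows(targets=[[0, 0, 0, 0, 0, 0.01, -0.4], [0, 0, 0, 0, 0, 0.02, -0.4], [0, 0, 0, 0, 0, 0.02, -0.4], [0, 0, 0, 0, 0, 0.02, -0.4], [0, 0, 0, 0, 0, 0.02, -0.4]])

```text
t: 16.15
tcp_pos: [0.5649, 0.056, 0.102]
tool_rot: [-180.0, -0.1, 48.4]
contact_force: [-1.1, 3.3, 5.2]
opening: 0.0388
gripper_force: 25.4
```

```bash
python3 s.py
```

```text
16.15 [0.565 0.056 0.102] [-179.98    -0.149   48.421] F [-1.089  3.283  5.17 ] M [ 0.334  0.144 -0.254] e6 -0.23411615286022425 q6 39.62687213188003 0.0388264283461023 25.361701548099518
```

Call:
play_rows(targets=[[0, 0, 0, 0, 0, 0.01, -0.4], [0, 0, 0, 0, 0, 0.02, -0.4], [0, 0, 0, 0, 0, 0.02, -0.4], [0, 0, 0, 0, 0, 0.02, -0.4], [0, 0, 0, 0, 0, 0.02, -0.4]])

```text
t: 16.77
tcp_pos: [0.5649, 0.056, 0.102]
tool_rot: [-180.0, -0.2, 49.5]
contact_force: [-1.3, 2.3, 6.2]
opening: 0.039
gripper_force: 25.4
```

```bash
python3 s.py
```

```text
16.775 [0.565 0.056 0.102] [-179.98    -0.156   49.549] F [-1.273  2.297  6.226] M [ 0.396  0.107 -0.303] e6 -0.3035813570022583 q6 38.49518961932196 0.0389910429827781 25.36404937505722
```

Torque has risen steadily (0.11 → 0.23 → 0.25 → 0.30 N m) over 0.04 rad. The cap is firmly on its stop, about 0.2 N m above the running torque and held for over 0.1 s. I release with a small opening because the hinge post is near, then lift.

Call:
play_rows(targets=[[0, 0, 0, 0, 0, 0, -0.05], [0, 0, 0, 0, 0, 0, 0.05], [0, 0, 0, 0, 0, 0, 0.05], [0, 0, 0, 0, 0, 0, 0.05], [0, 0, 0, 0, 0, 0, 0.05]])

```text
t: 17.4
tcp_pos: [0.5645, 0.0559, 0.1014]
tool_rot: [-180.0, -0.1, 49.6]
contact_force: [0.3, -0.4, 0.6]
opening: 0.045
gripper_force: 0.0
```

Call:
play_rows(targets=[[0, 0, 0.005, 0, 0, 0, 0.05], [0, 0, 0.015, 0, 0, 0, 0.05], [0, 0, 0.035, 0, 0, 0, 0.05], [0, 0, 0.07, 0, 0, 0, 0.05], [0, 0, 0.12, 0, 0, 0, 0.05]])

```text
t: 18.02
tcp_pos: [0.5638, 0.056, 0.2228]
tool_rot: [-179.9, -0.1, 49.6]
contact_force: [0.3, 0.0, 0.8]
opening: 0.0449
gripper_force: 0.0
```

Call:
play_rows(targets=[[0, 0, 0.03, 0, 0, -0.15, 0.05], [0, 0, 0.06, 0, 0, -0.3, 0.05], [-0.01, 0, 0.07, 0, 0, -0.6, 0.05], [-0.02, 0, 0.07, 0, 0, -0.9, 0.05], [-0.02, 0, 0.07, 0, 0, -1.2, 0.05]])

```text
t: 18.65
tcp_pos: [0.5444, 0.056, 0.294]
tool_rot: [-180.0, -0.3, -0.2]
contact_force: [-0.2, 0.3, -0.1]
opening: 0.0448
gripper_force: 0.0
```

```bash
python3 s.py
python3 - <<'E'
from h import *
d=cam('wrist'); cv2.imwrite('pics/wrist4.png',d['pixels'])
pt={}
for t in ['cap_top','cap_mark','tab_tongue','tab_hinge']:
    for r in manip.pinpoint('wrist',t)[:3]: print(t,r['pixel'],r['confidence'],depth(d,r['pixel']))
E
```

```text
18.65 [0.544 0.056 0.294] [-179.963   -0.277   -0.201] F [-0.193  0.279 -0.071] M [-0.013 -0.018  0.041] e6 -1.2370327860116959 q6 88.25918324195426 0.04478489877971421 0.0
cap_top [280.3, 175.6] 0.63 [0.56312188 0.05328123 0.12482555]
cap_mark [266.2, 167.8] 0.98 [0.57143457 0.06806683 0.1250035 ]
tab_tongue [417.7, 99.9] 0.97 [ 0.6401899  -0.09631107  0.09281194]
tab_tongue [351.2, 40.9] 0.65 [0.66743029 0.00807015 0.22203998]
tab_tongue [346.5, 198.4] 0.5 [ 0.51159066 -0.04302133  0.01935408]
tab_hinge [300.3, 127.1] 0.76 [0.61260454 0.0337086  0.13410809]
tab_hinge [341.9, 316.2] 0.76 [0.56076376 0.03628082 0.36047765]
tab_hinge [454.4, 33.5] 0.76 [ 0.70428502 -0.12586894  0.09251916]
```

View pics/wrist4.png

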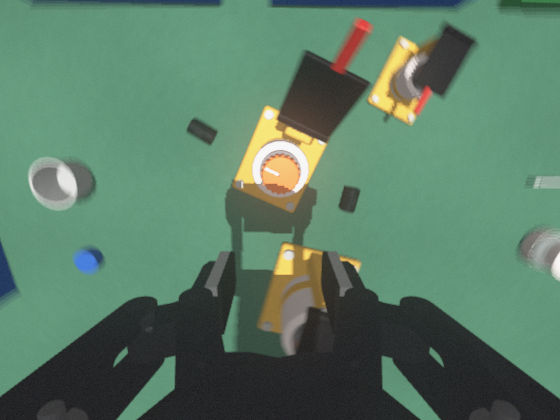

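The final view shows the flip-top leaning back at (325,95), and the cap at (280,175) with its line turned to about 1.5 rad. The housings look unmoved and the gripper is clear. Handing in.

Call:
play_rows(targets=[[0, 0, 0, 0, 0, 0, 0.05], [0, 0, 0, 0, 0, 0, 0.05], [0, 0, 0, 0, 0, 0, 0.05], [0, 0, 0, 0, 0, 0, 0.05], [0, 0, 0, 0, 0, 0, 0.05]])

```text
t: 19.52
tcp_pos: [0.5445, 0.0559, 0.2915]
tool_rot: [-180.0, -0.1, 0.2]
contact_force: [0.1, 0.3, -0.1]
opening: 0.045
gripper_force: 0.0
```

```bash
python3 -c "
from workcell import manip
print(manip.close_job())"
```

```text
the job is handed in; nothing more can be done
None
```

I handed the job in, but no verdict came back: by my measurements the flip-top is right back at about 2.2 rad and the cap is unscrewed to about 1.5 rad and left there, after bearing on its stop at about 0.2 N m above the running torque, with the gripper clear and no bystander seen to move.

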